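# Point out a drive swap at the repair bench

## Robot

A 7-joint arm with a two-finger parallel gripper is mounted at the origin on the work surface. World frame = base frame: x ahead of the robot, y to its left, z up, the work surface at z = 0. Lengths are in mm, angles in rad, forces in N, time in s.
With the tool pointing down it reaches from about 425 to 875 mm from the base axis. Payload 8.4 kg.
Tool frame: the origin (TCP) lies on the centre line of the jaws, within the pads' length; the fingertips stand 17 mm ahead of it and the grasp point (between the pads) lies 2 mm behind it; z points along the fingers, y is the direction in which the jaws open and shut (so a half turn about z gives the same grasp; the last joint's range is limited). The gripper opens to 87 mm and grips with 3 to 60 N. Pads are 19 mm wide; open, the fingers measure 117 mm over their backs; the gripper's body (75 mm by 190 mm) begins 51 mm behind the grasp point.
Start: joints at [1.042, 0.333, 0.04, 1.465, -0.013, 1.343, -0.059], TCP at [270.823, -590.863, 239.546] pointing down, gripper open.
Joint ranges: [-2.58, 2.58], [-0.38, 2.09], [-1.3, 1.39], [0.25, 2.4], [-1.5, 4.64], [0.08, 2.09], [-2.65, 2.65]. Speed limits (rad/s): [2.22, 2.22, 2.79, 2.79, 3.14, 3.14, 3.14].

## Interface

Orientations are given as a unit quaternion [x, y, z, w].
In Python, from workcell import bot, viewer gives the robot as it stands. Calls block until the motion is done:
- bot.move_to(position, orientation): joint-space move of the TCP to a pose.
- bot.line_to(position, attitude=None, feed=150): straight line of the TCP; attitude=None keeps the orientation; feed is the mean speed in mm/s.
- bot.movej(angles): joint-space move.
- bot.command_gripper(opening, strength=None): opening from 0.0 (shut) to 1.0 (fully open); strength is the grip in N (None keeps the last); returns when the fingers have stopped.
- bot.pause(seconds).
- bot.ik(position, orientation): joint angles nearest the present ones, or None.
- bot.sense(): the state.
- viewer.get_image(name): name is "scene" or "top" or "wrist"; returns a dict with "frame" (420x560x3 uint8, blue, green, red), "camera_matrix" (3x3 intrinsics, pixels), "k1" (the pictures are not rectified: a ray, as slopes to the right and down, at radius r is drawn at 1 + k1 r^2 times it, then the intrinsics apply), "rvec" (rotation vector, rad) and "tvec" (3), from world to camera coordinates, as OpenCV has them; the wrist camera has in their place "hand_eye" (4x4, takes a point from camera to tool coordinates, whose origin is the TCP and whose axes are the flange's). Camera axes: x right, y down, z forward; pixel columns grow to the right and rows downward; lengths in mm; the calibration is good to about 2 mm. A picture is of the moment at which its call begins: read the wrist's pose just before it. There is no depth.
A pose or a line that the arm cannot do raises bot.PlanningError and nothing moves.
- bot.hand_in(): hands the job in, once; it reports no verdict.
The state is a dict: "time": time; "joints": joint angles; "joint_velocities": joint speeds; "effort": joint torques, N m; "tool_pos": TCP position; "tool_rot": TCP orientation; "ft_force": force on the tool from outside, world axes, zero at the start; "ft_torque": the same for the moment, N m; "width": opening from 0.0 (shut) to 1.0 (fully open).
Only numpy, scipy, OpenCV 4.12 (cv2) and the standard library are available. Lean on these libraries where they do the work, as an engineer would, in place of code of your own. Each camera call takes 0.05 s, during which the arm holds its last target.

## Task

Show the apprentice how to swap the drive in the opened laptop: point first at the old solid-state drive inside the laptop, then at the handle of the red screwdriver that undoes its screw, and last at the matching replacement drive in the white parts tray. Each time bring the fingertips straight down to one or two centimetres above the middle of it and keep still there for a good two seconds, and lift the hand well clear in between so that nothing else is singled out. These are bare electronics, so touch and move nothing at all, and finish still pointing at the replacement drive.

Things in the scene. Friction and masses are not known exactly. Their poses are not given: they have to be found in the camera images.
- laptop_ssd (a point): Old drive in the opened laptop: blue card 80 x 22 mm with black chips. The point is the middle of its top face, 15 mm above the bench; the 80 mm side runs along y, z is up. The laptop (212 mm along x, 305 mm along y, silver, upside down, cover off) is fixed, its rim 18.5 mm high; its centre is 28 mm to -x, 22 mm to +y of the point. It may be on either side of the blue mat, turned up to 0.25 rad.
- driver_handle (a point): Loose precision screwdriver lying on the blue mat, 149 mm long, red round handle 14 mm thick and 97 mm long with a steel end cap, thin steel shaft to +x. The point is on top of the handle, half-way along it, 18 mm above the bench. Its x axis runs along the tool, z is up. It lies in any of three places side by side on the mat, 42 mm apart.
- spare_ssd_top (a point): Loose replacement drive, just like the old one: blue card 80 x 22 mm, 3 mm thick, black chips, lying flat in one of the four compartments of the white tray. The point is the middle of its top face, 6 mm above the bench; x runs along the 80 mm side, z is up. The tray (220 x 170 mm) is fixed, its walls are 22 mm high above the bench.
- laptop_memory (a point): Not to be pointed at. Memory module in the laptop, green card 68 x 30 mm with four black chips, beside the old drive. The point is the middle of its top face; y runs along the 68 mm side.
- spare_memory_top (a point): Not to be pointed at. Loose spare memory module in another tray compartment, green card 68 x 30 x 3 mm with four black chips. The point is the middle of its top face; x along the 68 mm side.
- spare_wifi_top (a point): Not to be pointed at. Loose spare wireless card in another tray compartment, green card 30 x 22 x 3 mm with a bright metal shield. The point is the middle of its top face; x along the 30 mm side.
- spare_fan_top (a point): Not to be pointed at. Loose spare fan in another tray compartment, black square 62 x 62 x 7 mm. The point is the middle of its top face.
- tweezers_mid (a point): Not to be pointed at. Loose steel tweezers on the blue mat, 128 x 13 x 6 mm, along x. The point is on top at the middle.
- spudger_mid (a point): Not to be pointed at. Loose black plastic prying stick on the blue mat, 144 x 12 x 6 mm, along x. The point is on top at the middle.
Mind the look-alikes: they are no part of the job. Several things look just like the part that bears driver_handle: the one meant starts farthest to the robot's right.

How it is judged:
By the outcome, as a careful person would: the job done as asked, in the order asked, and still so for the second after the job is handed in, with the robot touching nothing.
It also fails if it takes over 58 s, if anything falls off the work surface, if the arm or the gripper's body presses on something with over 40 N, if the wrist force passes 120 N, or if a joint passes its speed limit or range.

## Working session

There is one attempt and no reset: what is moved stays moved. The work goes in short steps, each a Python script; the robot and the scene stay as the last script left them, time stands still between calls to the robot, and variables do not carry over. Pictures are saved under pics/ and viewed, and the job is handed in when it is done.

```bash
ls; mkdir -p pics; python3 - <<'E'
from workcell import bot, viewer
import cv2, numpy as np
s=bot.sense(); print(s['time'],s['tool_pos'],s['tool_rot'],s['width'])
for n in ("scene","top","wrist"):
    d=viewer.get_image(n); cv2.imwrite(f"pics/{n}0.png",d['frame'])
    print(n,{k:np.round(v,3).tolist() for k,v in d.items() if k!='frame'})
    np.save(f"pics/{n}0.npy",d,allow_pickle=True)
E
```

```text
pics
0.0 [ 270.6348166  -590.48236815  238.648416  ] [ 9.77001321e-01  2.13231673e-01 -2.31860058e-04 -7.86334096e-04] 0.9977257472981544
scene {'camera_matrix': [[521.983, 0.0, 275.962], [0.0, 521.983, 220.811], [0.0, 0.0, 1.0]], 'k1': -0.039, 'rvec': [1.763, 2.024, -0.628], 'tvec': [80.151, -313.299, 1493.621]}
top {'camera_matrix': [[395.953, 0.0, 279.881], [0.0, 395.953, 206.484], [0.0, 0.0, 1.0]], 'k1': -0.107, 'rvec': [2.119, -2.123, 0.224], 'tvec': [-36.881, 436.868, 934.203]}
wrist {'camera_matrix': [[356.92, 0.0, 274.668], [0.0, 356.92, 207.849], [0.0, 0.0, 1.0]], 'k1': -0.06, 'hand_eye': [[-0.0, -0.961, -0.276, 75.466], [1.0, -0.0, -0.0, 0.721], [0.0, -0.276, 0.961, -145.357], [0.0, 0.0, 0.0, 1.0]]}
```

View pics/top0.png

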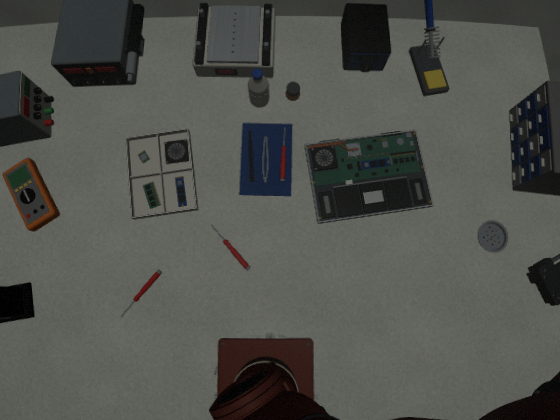

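View pics/scene0.png

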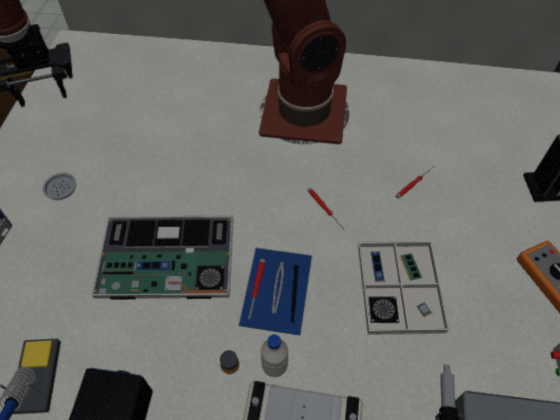

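View pics/wrist0.png

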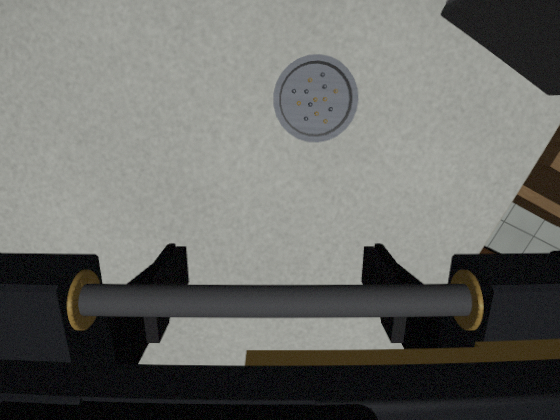

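```bash
cat > h.py <<'E'
import cv2, numpy as np
from scipy.spatial.transform import Rotation as R
def undist(px,d):
    K=d['camera_matrix']; p=(np.array(px,float)-[K[0,2],K[1,2]])/[K[0,0],K[1,1]]
    return cv2.undistortPoints(np.array([[px]],float),K,np.array([d['k1'],0,0,0,0.]))[0,0]
def ray(px,d,pose=None):
    s=np.append(undist(px,d),1)
    if 'rvec' in d:
        Rm=cv2.Rodrigues(np.array(d['rvec'],float))[0]; t=np.array(d['tvec'],float).ravel()
        return -Rm.T@t, Rm.T@s
    H=np.array(d['hand_eye']); Rt=R.from_quat(pose[1]).as_matrix()
    return Rt@H[:3,3]+pose[0], Rt@(H[:3,:3]@s)
def onplane(px,d,z,pose=None):
    o,v=ray(px,d,pose); return o+v*(z-o[2])/v[2]
def blobs(img,lo,hi,minA,lo2=None,hi2=None,close=5):
    hsv=cv2.cvtColor(img,cv2.COLOR_BGR2HSV); m=cv2.inRange(hsv,lo,hi)
    if lo2: m|=cv2.inRange(hsv,lo2,hi2)
    if close: m=cv2.morphologyEx(m,cv2.MORPH_CLOSE,np.ones((close,close),np.uint8))
    return [(c,cv2.minAreaRect(c)) for c in cv2.findContours(m,cv2.RETR_EXTERNAL,cv2.CHAIN_APPROX_NONE)[0] if cv2.contourArea(c)>=minA]
E
python3 - <<'E'
from h import *
for n in("top","scene"):
    d=np.load(f"pics/{n}0.npy",allow_pickle=True).item()
    for name,a in dict(red=((0,140,60),(8,255,255),20,(172,140,60),(180,255,255)),blue=((100,90,40),(125,255,255),15)).items():
        for c,r in blobs(d['frame'],*a,close=3):
            if cv2.contourArea(c)>8000: continue
            box=[onplane(p,d,11)for p in cv2.boxPoints(r)]
            L=[np.linalg.norm(box[i]-box[i+1]) for i in(0,1)]
            print(n,name,np.round(r[0],1),'xy',np.round(onplane(r[0],d,11)[:2]),'size',np.round(L))
t=np.load("pics/top0.npy",allow_pickle=True).item()['frame']
g=cv2.resize(t[110:230,115:440],None,fx=2.46,fy=2.46,interpolation=cv2.INTER_CUBIC)
cv2.imwrite("pics/crop0.png",cv2.convertScaleAbs(g,alpha=1.6))
E
```

```text
top red [145.6 286.6] xy [241. 296.] size [87. 11.]
top red [235. 253.] xy [325.  74.] size [11. 86.]
top red [282.7 161.5] xy [564. -46.] size [86. 11.]
top red [ 47.4 121.6] xy [685. 609.] size [21. 12.]
top blue [179.5 181.5] xy [510. 223.] size [24. 18.]
top blue [374.9 163.2] xy [ 560. -289.] size [76. 22.]
top blue [528.7 159. ] xy [ 577. -729.] size [  5. 111.]
top blue [265.7 159.1] xy [570.  -1.] size [197. 135.]
top blue [535.7 111. ] xy [ 723. -776.] size [  6. 120.]
top blue [257.   72.5] xy [823.  24.] size [28. 28.]
top blue [429.6  13.4] xy [1033. -488.] size [18. 98.]
scene red [555.5 354.5] xy [649. 599.] size [15. 16.]
scene red [257.8 279.3] xy [557. -44.] size [90. 12.]
scene red [320.2 201.8] xy [322.  75.] size [12. 87.]
scene red [410.5 185. ] xy [238. 299.] size [86. 11.]
scene red [303.3 109.5] xy [ 4. -2.] size [227. 240.]
scene red [285.4  60.3] xy [-204.  -80.] size [24. 72.]
scene red [314.5  27.4] xy [-381.   -7.] size [127.  51.]
scene blue [  7.2 409.9] xy [ 914. -490.] size [41. 26.]
scene blue [274. 341.] xy [697.  13.] size [25. 31.]
scene blue [154. 265.] xy [ 553. -287.] size [79. 21.]
scene blue [377.9 269.5] xy [495. 224.] size [20. 52.]
scene blue [375. 255.] xy [458. 216.] size [19. 16.]
scene blue [275.2 290.5] xy [580.  -1.] size [199. 144.]
```

View pics/crop0.png

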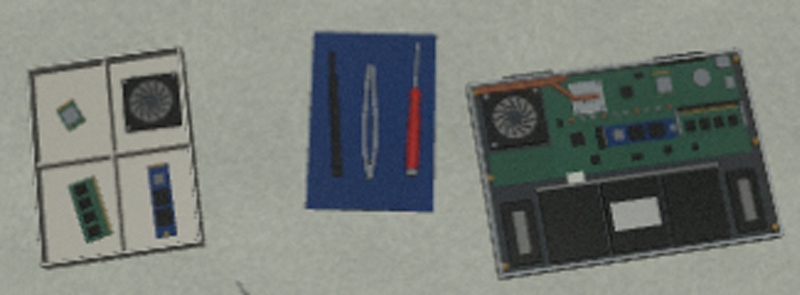

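Look-alikes in the top view:
- **Red drivers:** mat (283,161), loose (235,253), loose (146,287). The mat one is farthest right (y = −46), so I choose it.
- **Blue cards:** laptop (375,163), tray (180,192). Each is next to a green memory module, at (403,158) and (152,195).

The crop confirms these choices. Next I'll shut the fingers and hover over the old drive for a close look.

```bash
cat >> h.py <<'E'
Q=[1.,0,0,0]
def look(bot,viewer,name):
    s=bot.sense(); d=viewer.get_image("wrist"); pose=(np.array(s['tool_pos']),s['tool_rot'])
    cv2.imwrite(f"pics/{name}.png",d['frame']); d['pose']=pose; np.save(f"pics/{name}.npy",d,allow_pickle=True)
    print('t',s['time'],'tcp',np.round(s['tool_pos'],1),'q',np.round(s['tool_rot'],4)); return d,pose
E
python3 - <<'E'
from h import *
from workcell import bot,viewer
for p in [(557,-288,200),(557,-288,40),(562,-45,200),(480,222,200),(480,222,35)]:
    q=bot.ik(p,Q); print(p,None if q is None else np.round(q,2))
bot.command_gripper(0.0)
bot.move_to([557,-288,200],Q)
look(bot,viewer,"w1")
print(bot.sense()['ft_force'])
E
```

```text
(557, -288, 200) [ 0.52  0.32 -0.14  1.57  0.04  1.26 -1.2 ]
(557, -288, 40) [ 0.51  0.46 -0.13  1.72  0.07  0.96 -1.22]
(562, -45, 200) [ 0.38  0.21 -0.43  1.71  0.09  1.23 -1.65]
(480, 222, 200) [ 0.4   0.25 -1.03  1.77  0.23  1.25 -2.27]
(480, 222, 35) [ 0.19  0.43 -0.83  1.94  0.39  0.95 -2.4 ]
t 3.2167 tcp [ 556.3 -289.5  200.1] q [ 1.e+00 -8.e-04 -1.e-04  4.e-04]
[-0.26003067  0.04604936 -0.95384897]
```

View pics/w1.png

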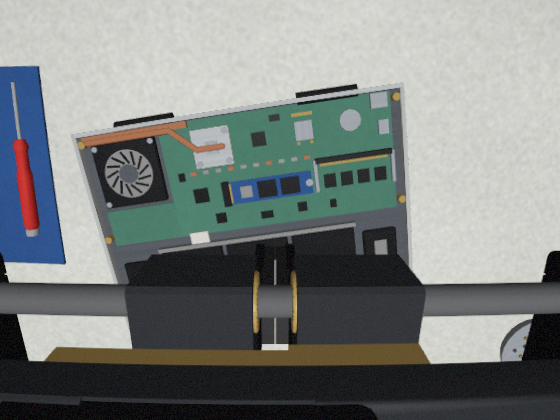

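The wrist view shows the old drive in the laptop, blue, about (271,187). The mat driver is at (27,190) and the memory module at (355,175). Now measuring both targets.

```bash
python3 - <<'E'
from h import *
d=np.load("pics/w1.npy",allow_pickle=True).item()
img=d['frame']
for c,r in blobs(img,(105,120,60),(125,255,255),200,close=15):
    b=[onplane(p,d,15,d['pose']) for p in cv2.boxPoints(r)]
    print('blue',np.round(r[0],1),np.round(onplane(r[0],d,15,d['pose']),1),np.round([np.linalg.norm(b[i]-b[i+1]) for i in(0,1)],1), np.round(np.mean(b,0),1))
# laptop rim corners at z=18.5 -> check
for c,r in blobs(img,(0,140,60),(8,255,255),100,(172,140,60),(180,255,255)):
    b=[onplane(p,d,11,d['pose']) for p in cv2.boxPoints(r)]
    print('red',np.round(r[0],1),np.round(onplane(r[0],d,11,d['pose']),1),np.round([np.linalg.norm(b[i]-b[i+1]) for i in(0,1)],1))
# triangulate top+scene
T=np.load("pics/top0.npy",allow_pickle=True).item();S=np.load("pics/scene0.npy",allow_pickle=True).item()
for n,a,b in [('ssd',(374.9,163.2),(154,265)),('drv',(282.7,161.5),(257.8,279.3))]:
    o1,v1=ray(a,T);o2,v2=ray(b,S);k=np.linalg.lstsq(np.c_[v1,-v2],o2-o1,rcond=None)[0]
    print(n,np.round(o1+k[0]*v1,1),np.round(o2+k[1]*v2,1))
print([np.round(onplane((374.9,163.2),T,15),1),np.round(onplane((154,265),S,15),1)])
cv2.imwrite("pics/c1.png",cv2.resize(img[140:240,180:400],None,fx=3.5,fy=3.5,interpolation=cv2.INTER_CUBIC))
E
```

```text
blue [270.5 187.2] [ 557.7 -286.2   15. ] [78.  21.3] [ 557.6 -286.1   15. ]
blue [ 32.5 165. ] [580.5 -58.   15. ] [197.2  62. ] [573.6 -55.   15. ]
red [ 25.2 183.7] [561.4 -44.1  11. ] [16.1 91. ]
ssd [ 557.4 -287.2   18.7] [ 557.1 -284.7   18. ]
drv [561.2 -45.7  18.4] [561.  -43.3  18.2]
[array([ 558.5, -288.2,   15. ]), array([ 555.6, -285.8,   15. ])]
```

View pics/c1.png

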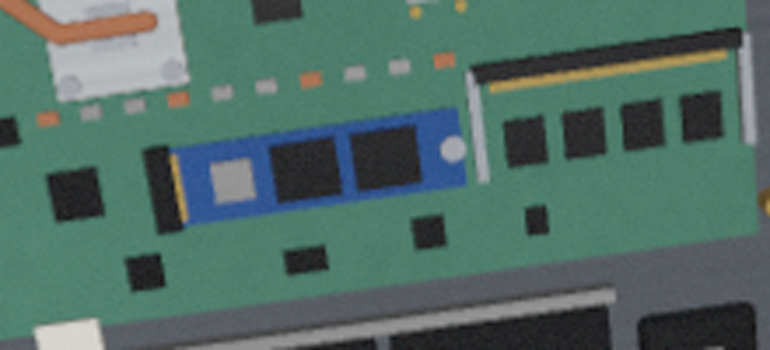

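```bash
cat >> h.py <<'E'
def point(bot,xy,ztop,q,hover=200,gap=15,up=True,hold=3.0):
    z=ztop+gap+17
    bot.line_to([*xy,hover],q,feed=100)
    s=bot.sense(); e=np.array(s['tool_pos'])-[*xy,hover]; print('hover err',np.round(e,2))
    c=np.array(xy)-np.clip(e[:2],-3,3)
    bot.line_to([*c,hover],q,feed=60)
    bot.line_to([*c,z],q,feed=70)
    bot.pause(0.4); s=bot.sense(); print('t',round(s['time'],2),'tcp',np.round(s['tool_pos'],2),'want',np.round([*xy,z],1),'F',np.round(s['ft_force'],1))
    bot.pause(hold); s=bot.sense(); print('t',round(s['time'],2),'tcp',np.round(s['tool_pos'],2),'F',np.round(s['ft_force'],1))
    if up: bot.line_to([*c,hover],q,feed=100)
E
python3 - <<'E'
from h import *
from workcell import bot,viewer
point(bot,(557.5,-285.5),15,Q)
print(bot.sense()['time'])
qd=(R.from_euler('z',0.4)*R.from_quat(Q)).as_quat()
bot.move_to([562,-45,200],qd)
print(np.round(bot.sense()['joints'],2))
look(bot,viewer,"w2")
E
```

```text
hover err [-0.17 -0.29  0.04]
t 6.5 tcp [ 557.64 -285.2    46.99] want [ 557.5 -285.5   47. ] F [ 0.3  0.7 -0.8]
t 9.5 tcp [ 557.67 -285.2    47.  ] F [ 0.5  0.5 -0.4]
11.1833
[ 0.29  0.2  -0.33  1.72  0.07  1.23 -1.23]
t 12.1333 tcp [562.1 -47.4 199.9] q [ 9.804e-01  1.969e-01 -1.000e-04  5.000e-04]
```

View pics/w2.png

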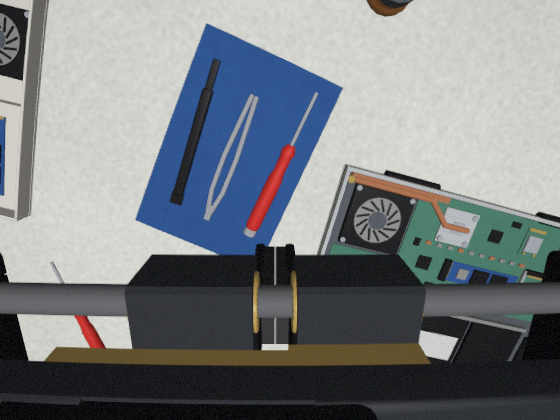

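The wrist view shows the mat driver's handle running from (291,146) to the cap at (249,236), clear of the fingers. The tweezers and spudger are to its left.

```bash
python3 - <<'E'
from h import *
d=np.load("pics/w2.npy",allow_pickle=True).item()
img=d['frame']
for c,r in blobs(img,(0,140,60),(8,255,255),100,(172,140,60),(180,255,255)):
    if r[0][0]<200: continue
    b=[onplane(p,d,11,d['pose']) for p in cv2.boxPoints(r)]
    print('red',np.round(r[0],1),np.round(onplane(r[0],d,11,d['pose']),1),np.round([np.linalg.norm(b[i]-b[i+1]) for i in(0,1)],1))
    print(np.round(b,1))
P=lambda u:np.round(onplane(u,d,11,d['pose']),1)
print('cap end',P((249,236)),'tip',P((317,93)), 'neck', P((291,146)))
cv2.imwrite("pics/c2.png",cv2.resize(img[85:245,220:340],None,fx=3.7,fy=3.7,interpolation=cv2.INTER_CUBIC))
E
```

```text
red [270.8 187.4] [560.9 -44.7  11. ] [91.  12.7]
[[514.5 -35.6  11. ]
 [605.3 -40.7  11. ]
 [604.7 -53.3  11. ]
 [513.4 -49.   11. ]]
cap end [506.7 -43.7  11. ] tip [657.2 -49.7  11. ] neck [604.6 -47.   11. ]
```

View pics/c2.png

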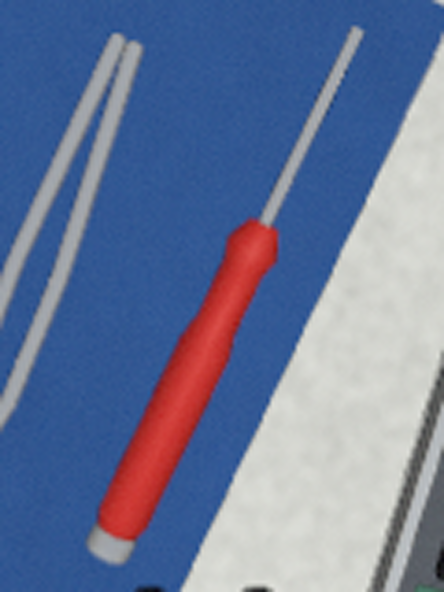

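```bash
python3 - <<'E'
from h import *
from workcell import bot,viewer
qd=(R.from_euler('z',0.4)*R.from_quat(Q)).as_quat()
point(bot,(557,-45),18,qd)
qs=(R.from_euler('z',0.8)*R.from_quat(Q)).as_quat()
bot.move_to([480,222,200],qs)
print(np.round(bot.sense()['joints'],2))
look(bot,viewer,"w3")
E
```

```text
hover err [-0.26 -1.23 -0.09]
t 15.38 tcp [557.26 -43.81  50.01] want [557 -45  50] F [-0.5 -0.5 -0.5]
t 18.38 tcp [557.28 -43.77  50.05] F [-0.   0.3  1.4]
[ 0.01  0.16 -0.58  1.79  0.09  1.22 -1.36]
t 21.1 tcp [481.  220.  199.8] q [ 9.217e-01  3.879e-01 -1.000e-04  4.000e-04]
```

View pics/w3.png

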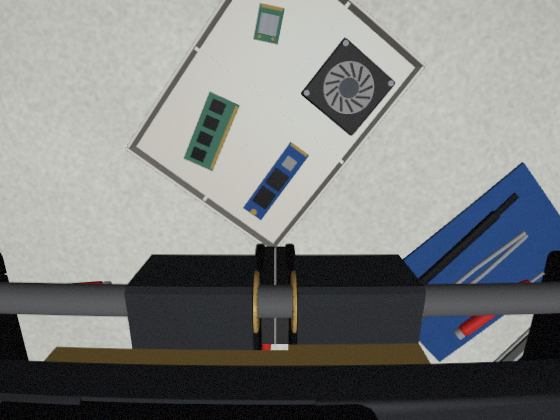

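The spare blue drive is at about (277,181) in the wrist view. The memory module is at (211,131), the wifi card at (269,23) and the fan at (348,86), each in its own compartment.

```bash
sed -i "s/    s=bot.sense(); e=np/    bot.pause(0.5); s=bot.sense(); e=np/" h.py; python3 - <<'E'
from h import *
d=np.load("pics/w3.npy",allow_pickle=True).item()
img=d['frame']
for c,r in blobs(img,(105,120,60),(125,255,255),200,close=15):
    if r[0][0]>400: continue
    b=[onplane(p,d,6,d['pose']) for p in cv2.boxPoints(r)]
    print('blue',np.round(r[0],1),np.round(onplane(r[0],d,6,d['pose']),1),np.round([np.linalg.norm(b[i]-b[i+1]) for i in(0,1)],1));print(np.round(b,1))
P=lambda u,z:np.round(onplane(u,d,z,d['pose'])[:2],1)
print('walls z22', P((272,244),22),P((130,148),22),P((206,199),22),P((342,161),22))
T=np.load("pics/top0.npy",allow_pickle=True).item()
print('top est',onplane((181,191.5),T,6))
cv2.imwrite("pics/c3.png",cv2.resize(img[125:250,210:340],None,fx=4.5,fy=4.5,interpolation=cv2.INTER_CUBIC))
E
```

```text
blue [275.4 181.3] [485.2 222.3   6. ] [77.4 20.7]
[[444.5 225.9   6. ]
 [520.8 239.2   6. ]
 [524.5 218.8   6. ]
 [447.6 204.4   6. ]]
walls z22 [441.9 182.7] [414.9 339.4] [429.3 258.2] [544.2 195.9]
top est [484.3693838  218.73232903   6.        ]
```

View pics/c3.png

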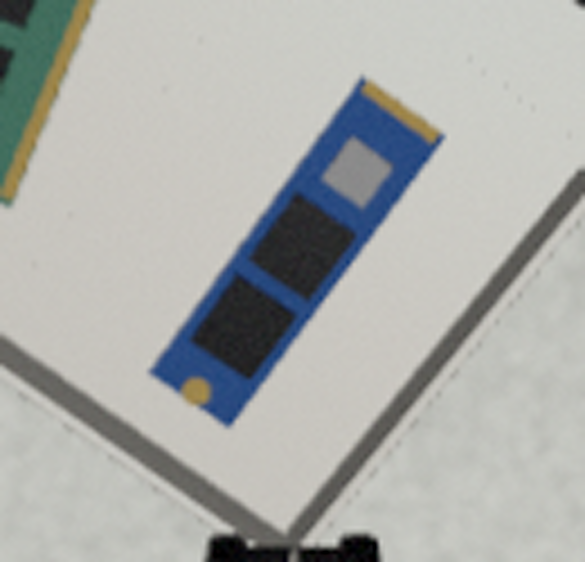

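```bash
python3 - <<'E'
from h import *
from workcell import bot,viewer
qs=(R.from_euler('z',0.8)*R.from_quat(Q)).as_quat()
point(bot,(485.5,222),6,qs,up=False)
d=viewer.get_image("scene"); t=viewer.get_image("top")['frame']; f=d['frame']
g=np.hstack([cv2.resize(f[200:350,60:460],None,fx=2,fy=2)]);h=cv2.resize(t[110:230,115:440],(800,296))
cv2.imwrite("pics/end.png",np.vstack([g,h]))
E
```

```text
hover err [-0.06  0.06  0.03]
t 25.02 tcp [485.57 221.97  38.03] want [485.5 222.   38. ] F [-0.  -0.2  0.4]
t 28.02 tcp [485.55 221.94  38.  ] F [ 0.1 -0.1 -0. ]
```

View pics/end.png

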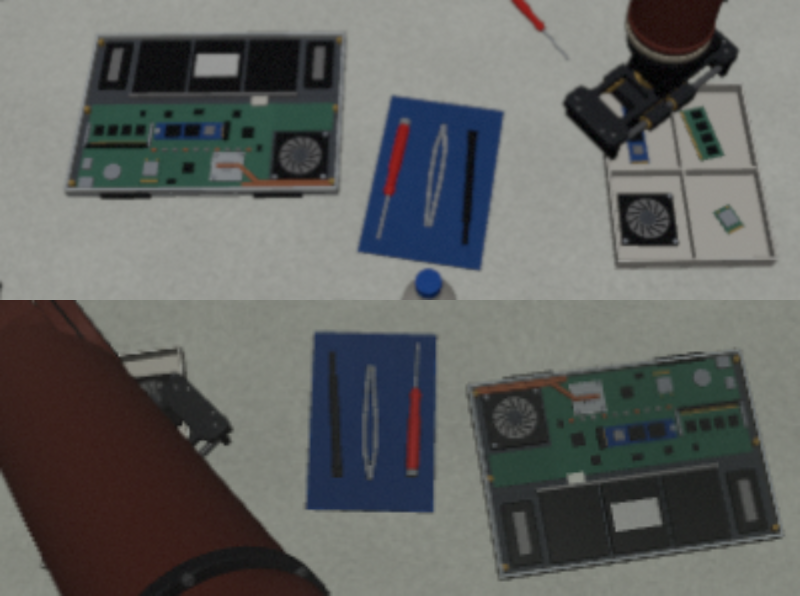

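The hand is over the spare drive at (640,150) in the scene crop. The laptop and mat tools look unmoved, and the wrist force is about zero, so I'm handing in.

```bash
python3 -c "
from workcell import bot
print(bot.hand_in()); print(bot.sense()['time'],bot.sense()['tool_pos'])"
```

```text
the job is handed in; nothing more can be done
None
the job is handed in; nothing more can be done
```

I pointed at all three things in the order asked and handed the job in at about 28 s of the 58 s limit, with the hand still over the replacement drive. The fingers were shut. For each target I came straight down, held for more than 3 s with the fingertips about 15 mm above it by my measurements, and lifted to about 180 mm between targets.

| Target | Measured middle, x, y (mm) | TCP while holding, x, y (mm) |
|---|---|---|
| Old drive in the laptop | 557.5, −285.5 | 557.7, −285.2 |
| Red screwdriver handle on the mat | 557, −45 | 557.3, −43.8 |
| Replacement drive in the tray | 485.5, 222 | 485.6, 221.9 |

- **Contact:** wrist force readings stayed within 1.5 N, which is sensor noise. The last pictures show the laptop and the mat tools unmoved. The arm hid the top view of the tray and part of the replacement drive in the scene view.
- **Sizes:** the measured sizes agreed with those given. The blue cards read about 78 x 21 mm without their gold ends, the handle 98 mm and the whole driver 150 mm.
- **Small disagreements:**
    - The hand stood 1.2 mm off in y over the handle, because I corrected it before it had settled. I added a settling pause for the last target.
    - A rough by-eye estimate from the top camera put the replacement drive 3.6 mm lower in y than the wrist camera did. I used the wrist measurement.

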